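# Call the tailor, then the presser

### The arm

A 6-joint arm with a two-finger parallel gripper is mounted at the origin on the work surface. World frame = base frame: x ahead of the robot, y to its left, z up, the work surface at z = 0. Lengths are in mm, angles in rad, forces in N, time in s.
With the tool pointing down it reaches from about 350 to 775 mm from the base axis. Payload 7.3 kg.
Tool frame: the origin (TCP) lies on the centre line of the jaws, within the pads' length; the fingertips stand 17 mm ahead of it and the grasp point (between the pads) lies 2 mm behind it; z points along the fingers, y is the line along which they close (so a half turn about z gives the same grasp; the last joint's range is limited). The gripper opens to 92 mm and grips with 3 to 60 N. Pads are 19 mm wide; open, the fingers measure 130 mm over their backs; the gripper's body (75 mm by 190 mm) begins 47 mm behind the grasp point.
Start: joints at [-1.353, 0.342, 1.524, -0, 1.275, -0.146], TCP at [186.833, -490.652, 218.341] pointing down, gripper open.
Joint ranges: [-2.53, 2.53], [-0.77, 2.02], [0.04, 2.7], [-1, 4.14], [0.28, 2.66], [-3.11, 3.11]. Speed limits (rad/s): [2.57, 2.57, 3.14, 3.14, 3.14, 3.14].

### API

Orientations are given as [roll, pitch, yaw] about the fixed x, y, z axes, in that order (R = Rz(yaw) Ry(pitch) Rx(roll)).
In Python, from plant import bot gives the robot as it stands. The module is installed in compiled form; this text tells all that it offers.
- The arm moves only by the shell command python3 -m pendant 'ROWS'. ROWS is JSON, a list of rows, each a list of 3 entries, a list of its own where there are three numbers: the shift along the world's x, y, z as a fraction of full scale, then the turn, a rotation vector about the world's x, y, z as a fraction of full scale, then the opening, from -1 (shut) to 1 (fully open), so that 0 is half open. In form: [[[tx, ty, tz], [rx, ry, rz], claw], ...]. A call has exactly 10 rows; each row shifts and turns the commanded pose from where the row before left it; what a row does not reach is not made up. Full scale, the value 1, is 30 mm for a shift and 0.12 rad for a turn. A row lasts 1/12 s, in which the tool goes at most 41.7 mm and 7.16 degrees, less where a joint would pass 70% of its speed; a pose out of reach is approached as far as the arm can. A call with a number of a shift or a turn outside -1 to 1 is refused whole. A call with a gripper value outside its range is refused whole. The fingers move at their own pace and stop on an object; the grip force is fixed at half the most. Time passes only in rows, so rows that do not move let the fingers close, or fill a call up. It gives the time, the measured TCP pose, the force, the opening and the grip force at its end, in the units of the state.
- bot.get_obs(): the state, without advancing time (a new reading comes with each control period).
- bot.capture(name): name is "scene" or "top" or "wrist"; returns the picture (480x640x3 uint8, blue, green, red); there is no depth.
- bot.camera_params(name): a dict with "fovy" (degrees; the focal length in pixels is half the picture's height over the tangent of half this angle, whatever the lens; pixels are square), "cx", "cy" (the principal point, pixels), "camera_from_world" (4x4, takes a point from world to camera coordinates). Camera axes: x right, y down, z forward; pixel columns grow to the right and rows downward; lengths in mm; the calibration is good to about 2 mm. A picture is of the moment at which its call begins: read the wrist's pose just before it. camera_params takes no time and is no camera call; for the wrist camera it gives the pose at the moment of the call.
- bot.close_job(): hands the job in; it is judged then, once.
The state is a dict: "time": time; "joint_positions": joint angles; "dq": joint speeds; "tau": joint torques, N m; "tool_pos": TCP position; "tcp_rot": TCP orientation; "contact_force": force on the tool from outside, world axes, zero at the start; "moment": the same for the moment, N m; "grip_width": finger opening in mm; "finger_force": force on a finger pad.
Only numpy, scipy, OpenCV 4.12 (cv2) and the standard library are available. Lean on these libraries where they do the work, as an engineer would, in place of code of your own. Each camera call takes 0.05 s, during which the arm holds its last target. There are 200 camera calls.

### The job

Call the tailor and then the presser to the counter: gently press the key of the blue call button well down (half way or more) with the fingertips and let it come back up, then do the same with the yellow one, and draw the hand well clear. Only push them where they stand: do not pick up, tip or shift any call button, do not touch the red and green ones, and leave everything else on the counter where it is.

Things in the scene. Friction and masses are not known exactly. Their poses are not given: they have to be found in the camera images.
- mat: fixed black rubber counter mat, 280 mm (its x) by 560 mm (its y), 3 mm thick; origin at the centre of its underside on the counter. The four call buttons, the token, the stamp, the tape roll and the ticket box stand on it
- blue_call: blue call button: a loose, round white puck, 68 mm across, 400 g give or take a third, on a rubber foot, with a round blue key on top. Its white top is 32 mm above its underside, the top of the key 50 mm. Origin at the centre of its underside, z up
- blue_top (a point): centre of the flat top face of the blue key (42 mm across), 53 mm above the counter when the key is up; it sinks with the key
- blue_key (a joint): how far the blue key is pushed down, in m: 0 up (at rest), 0.015 against its stop; the call is registered from 0.005, so half way down or a little more is a full press. It is sprung: starts to sink at 1.5 N, about 5 N at 0.005, 8.5 N at 0.010, 12 N at the stop, and comes up by itself when let go
- yellow_call: yellow call button: a loose, round white puck, 68 mm across, 400 g give or take a third, on a rubber foot, with a round yellow key on top. Its white top is 32 mm above its underside, the top of the key 50 mm. Origin at the centre of its underside, z up
- yellow_top (a point): centre of the flat top face of the yellow key (42 mm across), 53 mm above the counter when the key is up; it sinks with the key
- yellow_key (a joint): how far the yellow key is pushed down, in m: 0 up (at rest), 0.015 against its stop; the call is registered from 0.005, so half way down or a little more is a full press. It is sprung: starts to sink at 1.5 N, about 5 N at 0.005, 8.5 N at 0.010, 12 N at the stop, and comes up by itself when let go
- red_call: red call button: a loose, round white puck, 68 mm across, 400 g give or take a third, on a rubber foot, with a round red key on top. Its white top is 32 mm above its underside, the top of the key 50 mm. Origin at the centre of its underside, z up
- red_top (a point): centre of the flat top face of the red key (42 mm across), 53 mm above the counter when the key is up; it sinks with the key
- red_key (a joint): how far the red key is pushed down, in m: 0 up (at rest), 0.015 against its stop; the call is registered from 0.005, so half way down or a little more is a full press. It is sprung: starts to sink at 1.5 N, about 5 N at 0.005, 8.5 N at 0.010, 12 N at the stop, and comes up by itself when let go
- green_call: green call button: a loose, round white puck, 68 mm across, 400 g give or take a third, on a rubber foot, with a round green key on top. Its white top is 32 mm above its underside, the top of the key 50 mm. Origin at the centre of its underside, z up
- green_top (a point): centre of the flat top face of the green key (42 mm across), 53 mm above the counter when the key is up; it sinks with the key
- green_key (a joint): how far the green key is pushed down, in m: 0 up (at rest), 0.015 against its stop; the call is registered from 0.005, so half way down or a little more is a full press. It is sprung: starts to sink at 1.5 N, about 5 N at 0.005, 8.5 N at 0.010, 12 N at the stop, and comes up by itself when let go
- claim_token: brass claim token, a flat ring 40 mm across and 6 mm thick with an 8 mm hole; origin at the centre of its underside; stands on the mat
- rubber_stamp: turned wooden hand stamp, foot 36 mm across, 64 mm tall; origin at the centre of its underside; stands on the mat
- tape_roll: orange roll of tape lying flat, 60 mm across, 40 mm hole, 19 mm high; origin at the centre of its underside; stands on the mat
- ticket_box: small cardboard box of tickets, 50 x 40 x 32 mm high; origin at the centre of its underside; stands on the mat
- scanner: black and orange barcode scanner resting in its cradle, about 85 x 190 mm and 125 mm tall; origin at the centre of its underside; stands on the bare counter to the left of the mat
- spot_bottle: green bottle with a white cap, 60 mm across, 120 mm tall; origin at the centre of its underside; stands on the bare counter to the right of the mat
There are look-alikes about, which are no part of the job. Leave any pink look-alike of the red_call alone.

How it is judged (in metres and radians):
On the way, in this order (a step that is already met when the one before it is completed fails the run):
1. the blue key is pressed down (5 mm or more) while yellow is up (value of joint blue_key above 0.005 m and value of joint yellow_key below 0.0015 m), for 0.04 s.
2. the blue key is let come up again (value of joint blue_key below 0.0015 m and contact force between the fingers and blue_call below 0.3 N), for 0.1 s.
3. the yellow key is pressed down (5 mm or more) while blue is up (value of joint yellow_key above 0.005 m and value of joint blue_key below 0.0015 m), for 0.04 s.
4. the yellow key is let come up again (value of joint yellow_key below 0.0015 m and contact force between the fingers and yellow_call below 0.3 N), for 0.1 s.
At the end, for the whole second after the job is handed in: All four keys are up, the call buttons stand upright and at rest within 20 mm of where they began, everything else is within 20 mm of its place, and the grasp point between the fingers is more than 60 mm from every key (value of joint each of blue_key, yellow_key, red_key, green_key below 0.0015 m and distance of each of blue_call, yellow_call, red_call, green_call, claim_token, rubber_stamp, tape_roll, ticket_box, scanner, spot_bottle from where it was at the start of the episode below 0.02 m and angle between each of blue_call, yellow_call, red_call, green_call's own z axis and vertical below 0.1 rad and linear speed of each of blue_call, yellow_call, red_call, green_call below 0.02 m/s and distance between the grasp point and blue_top above 0.06 m and distance between the grasp point and yellow_top above 0.06 m and distance between the grasp point and red_top above 0.06 m and distance between the grasp point and green_top above 0.06 m); the robot touches nothing.
It fails at once if the blue or yellow call button is pressed harder than 25 N (contact force between the fingers and blue_call above 25 N or contact force between the fingers and yellow_call above 25 N).
It fails at once if the red or green call button is touched (over 0.5 N) or its key pressed (over 1.5 mm) (contact force between any of the fingers, the arm and red_call above 0.5 N or contact force between any of the fingers, the arm and green_call above 0.5 N or value of joint any of red_key, green_key above 0.0015 m).
It fails at once if the blue or yellow call button is touched with the arm or the gripper's body instead of the fingers (contact force between the arm and blue_call above 0.5 N or contact force between the arm and yellow_call above 0.5 N).
It fails at once if a call button is lifted (over 6 mm), tipped (over 0.2 rad) or shifted (over 20 mm) (height (world z) of any of blue_call, yellow_call, red_call, green_call above 0.009 m or angle between any of blue_call, yellow_call, red_call, green_call's own z axis and vertical above 0.2 rad or distance of any of blue_call, yellow_call, red_call, green_call from where it was at the start of the episode above 0.02 m).
It fails at once if something else on the counter is shifted more than 20 mm or knocked over (distance of any of claim_token, rubber_stamp, tape_roll, ticket_box, scanner, spot_bottle from where it was at the start of the episode above 0.02 m or angle between any of claim_token, rubber_stamp, tape_roll, ticket_box, scanner, spot_bottle's own z axis and vertical above 0.3 rad).
It also fails if it takes over 48 s, if anything falls off the work surface, if the arm or the gripper's body presses on something with over 40 N, if the wrist force passes 120 N, or if a joint passes its speed limit or range.

## Working session

There is one attempt and no reset: what is moved stays moved. The work goes in short steps, Python scripts to look and compute and a shell command to move; the robot and the scene stay as the last step left them, time stands still between calls to the robot, and variables do not carry over. Pictures are saved under pics/ and viewed, at most 10 in all, crops included, and the job is handed in when it is done.

```bash
mkdir -p pics; python3 - <<'E'
from plant import bot
import cv2
o=bot.get_obs();print(o)
for n in("scene","top"):
    cv2.imwrite(f"pics/{n}0.png",bot.capture(n));print(n,bot.camera_params(n))
E
```

```text
{'time': 0.0, 'joint_positions': array([-1.35298470e+00,  3.42701037e-01,  1.52501157e+00, -1.93739480e-05,
        1.27540042e+00, -1.46010544e-01]), 'dq': array([ 1.48884091e-03,  4.43182242e-04, -1.35136559e-04, -4.33007546e-04,
       -1.65433437e-04, -9.19450667e-05]), 'tau': array([-3.32038595e-03, -4.31248498e+01, -2.44220906e+01,  7.13252812e-02,
        5.60352893e-02, -1.56953715e-04]), 'tool_pos': array([ 186.7389882 , -490.21792881,  217.658131  ]), 'tcp_rot': array([-3.14008576e+00, -2.02874042e-04,  3.63827676e-01]), 'contact_force': array([-0.18245284, -0.49117898,  0.48597894]), 'moment': array([ 0.06116455, -0.00036944,  0.04216885]), 'finger_force': 0.0, 'grip_width': 91.82074849228638}
scene {'fovy': 51.57586868366265, 'cx': 312.2935742830993, 'cy': 242.63927260549085, 'camera_from_world': array([[ 1.10437574e-01,  9.93797609e-01, -1.30328598e-02,
        -7.02123010e+01],
       [ 6.86061305e-01, -8.57145216e-02, -7.22476925e-01,
        -3.07777687e+02],
       [-7.19112945e-01,  7.08472581e-02, -6.91272188e-01,
         1.54335196e+03],
       [ 0.00000000e+00,  0.00000000e+00,  0.00000000e+00,
         1.00000000e+00]])}
top {'fovy': 48.162720239536654, 'cx': 314.69255104796093, 'cy': 229.5485746253679, 'camera_from_world': array([[ 2.35871443e-02, -9.99720235e-01,  1.75996733e-03,
        -2.89595158e+01],
       [-9.95227805e-01, -2.36478137e-02, -9.46699406e-02,
         5.53684894e+02],
       [ 9.46850747e-02,  4.81425134e-04, -9.95507160e-01,
         1.48895465e+03],
       [ 0.00000000e+00,  0.00000000e+00,  0.00000000e+00,
         1.00000000e+00]])}
```

View pics/top0.png

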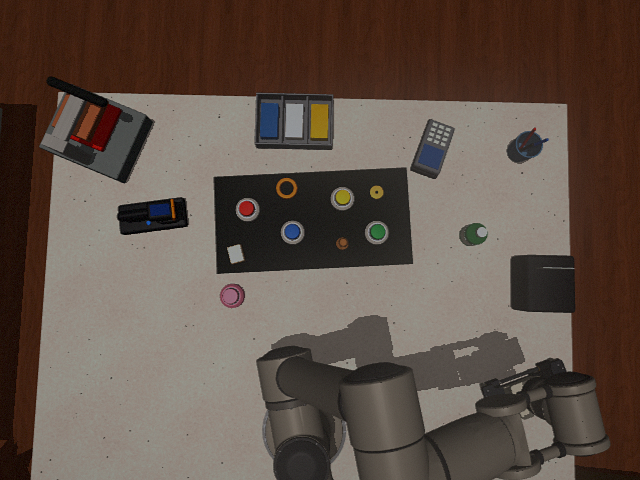

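View pics/scene0.png

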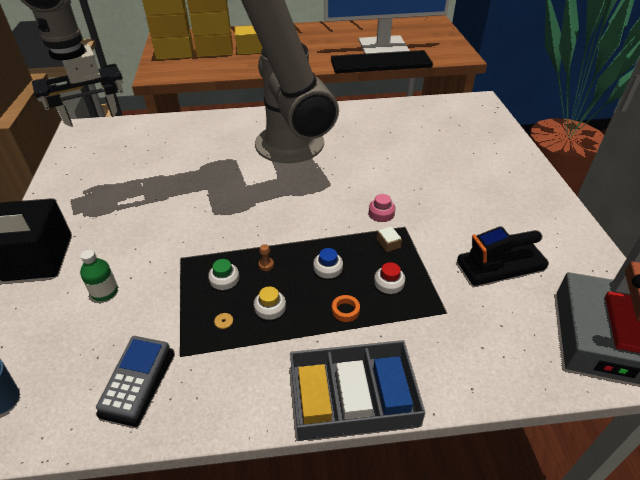

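The top view shows the blue call button at (292,231) and the yellow one at (342,197). Both are white pucks on the black mat. Other blue or yellow things are the tray cards at (269,120) and (318,120) and the blue screens at (160,210) and (432,155). None of those is a round key on a puck on the mat. Red is at (247,208), green at (377,231), and the pink look-alike at (232,295) is off the mat.

```bash
cat > h.py <<'E'
import cv2,numpy as np
from plant import bot
H={'blue':(105,130),'yellow':(22,32),'green':(50,85),'red':(0,5)}
def cent(img,c,roi):
    x0,y0,x1,y1=roi
    h=cv2.cvtColor(img,cv2.COLOR_BGR2HSV)
    m=cv2.inRange(h,(H[c][0],130,60),(H[c][1],255,255)); r=np.zeros_like(m); r[y0:y1,x0:x1]=m[y0:y1,x0:x1]
    n,_,s,ce=cv2.connectedComponentsWithStats(r); i=1+np.argmax(s[1:,4]); return ce[i],s[i]
def ray(p,uv):
    f=240/np.tan(np.radians(p['fovy']/2)); T=p['camera_from_world']
    d=T[:3,:3].T@np.array([(uv[0]-p['cx'])/f,(uv[1]-p['cy'])/f,1]); return -T[:3,:3].T@T[:3,3],d
def plane(p,uv,z):
    o,d=ray(p,uv); return o+d*(z-o[2])/d[2]
E
python3 - <<'E'
from h import *
roi={'top':(217,172,408,268),'scene':(182,235,430,340)}
for n in roi:
    im=cv2.imread(f'pics/{n}0.png');p=bot.camera_params(n)
    for c in H:
        u,s=cent(im,c,roi[n]); print(n,c,u.round(1),s,plane(p,u,50 if n=='top' else 47).round(1))
t=cv2.imread('pics/top0.png')[160:280,205:425]; cv2.imwrite('pics/crop.png',cv2.resize(t,None,fx=3.6,fy=3.6,interpolation=2))
p=bot.camera_params('top')
for n,uv,z in(('stamp',(343,243),60),('box',(235,254),32),('tape',(287,188),19),('token',(377,192),6)):print(n,plane(p,uv,z).round(0))
E
```

```text
top blue [291.8 231. ] [285 224  15  15 169] [546.4  47.7  50. ]
top yellow [342.5 196.7] [336 190  14  14 165] [645.9 -91.4  50. ]
top green [377.5 231.2] [371 225  14  14 158] [ 551.4 -190.4   50. ]
top red [246.1 207.8] [239 201  15  15 171] [608.3 176.7  50. ]
scene blue [328.2 255.9] [319 248  19  18 253] [547.5  46.5  47. ]
scene yellow [268.3 294.9] [259 286  20  21 283] [646.  -93.3  47. ]
scene green [221.3 265.4] [213 259  18  14 208] [ 547.8 -193.    47. ]
scene red [390.5 270.9] [381 262  20  19 298] [610.  175.4  47. ]
stamp [516. -95.  60.]
box [480. 205.  32.]
tape [672.  66.  19.]
token [ 669. -193.    6.]
```

View pics/crop.png

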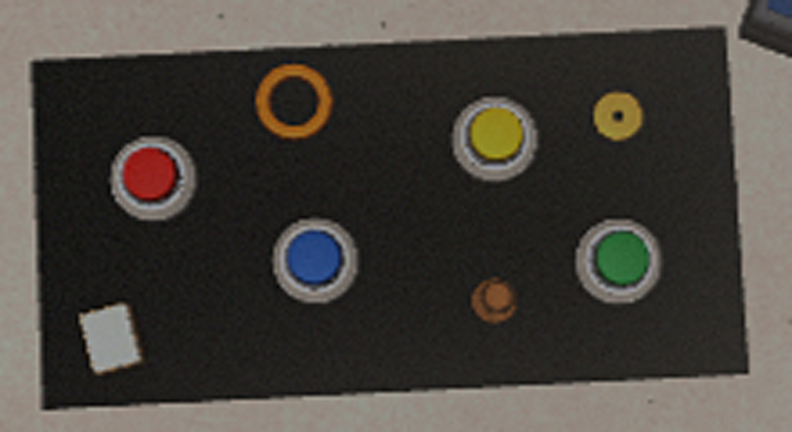

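The crop confirms it: blue at crop pixel (315,258), on its white puck, lies at about (547, 47) mm. Yellow at (496,134) lies at about (646, -92) mm. Neighbours are well clear, so I'll move over blue at height with the gripper shut.

```bash
python3 -m pendant '[[[0.6,0.9,0],[0,0,0],-1],[[0.6,0.9,0],[0,0,0],-1],[[0.6,0.9,0],[0,0,0],-1],[[0.6,0.9,0],[0,0,0],-1],[[0.6,0.9,0],[0,0,0],-1],[[0.6,0.9,0],[0,0,0],-1],[[0.6,0.9,0],[0,0,0],-1],[[0.6,0.9,0],[0,0,0],-1],[[0.6,0.9,0],[0,0,0],-1],[[0.6,0.9,0],[0,0,0],-1]]'; python3 -m pendant '[[[0.6,0.9,0],[0,0,0],-1],[[0.6,0.9,0],[0,0,0],-1],[[0.6,0.9,0],[0,0,0],-1],[[0.6,0.9,0],[0,0,0],-1],[[0.6,0.9,0],[0,0,0],-1],[[0.6,0.9,0],[0,0,0],-1],[[0.6,0.9,0],[0,0,0],-1],[[0.6,0.9,0],[0,0,0],-1],[[0.6,0.8,0],[0,0,0],-1],[[0,0,0],[0,0,0],-1]]'
```

```text
time: 0.93
tool_pos: [367.3, -219.1, 218.2]
tcp_rot: [-3.141, 0.0, 0.364]
contact_force: [1.3, -0.5, 0.3]
grip_width: 30.0
finger_force: 0.0
time: 1.77
tool_pos: [530.8, 23.2, 217.7]
tcp_rot: [-3.14, -0.001, 0.368]
contact_force: [-1.9, -0.6, -0.6]
grip_width: 0.5
finger_force: 0.0
```

```bash
python3 -m pendant '[[[0.3,0.45,-0.5],[0,0,0],-1],[[0.3,0.45,-0.5],[0,0,0],-1],[[0,0,-0.6],[0,0,0],-1],[[0,0,-0.6],[0,0,0],-1],[[0,0,-0.6],[0,0,0],-1],[[0,0,-0.5],[0,0,0],-1],[[0,0,-0.4],[0,0,0],-1],[[0,0,-0.3],[0,0,0],-1],[[0,0,0],[0,0,0],-1],[[0,0,0],[0,0,0],-1]]'
python3 - <<'E'
from h import *
print(bot.get_obs()['tool_pos']); p=bot.camera_params('wrist'); im=bot.capture('wrist'); cv2.imwrite('pics/w1.png',im)
u,s=cent(im,'blue',(0,0,640,480)); print(u,s,plane(p,u,51))
E
```

```text
time: 2.6
tool_pos: [546.6, 46.1, 98.2]
tcp_rot: [-3.141, 0.001, 0.364]
contact_force: [0.3, 0.4, 0.3]
grip_width: 0.4
finger_force: 0.0
[546.56170843  46.07659427  98.17226818]
[319.07218761 255.00146574] [ 290  226   59   61 2729] [550.11491739  48.66607413  51.        ]
```

View pics/w1.png

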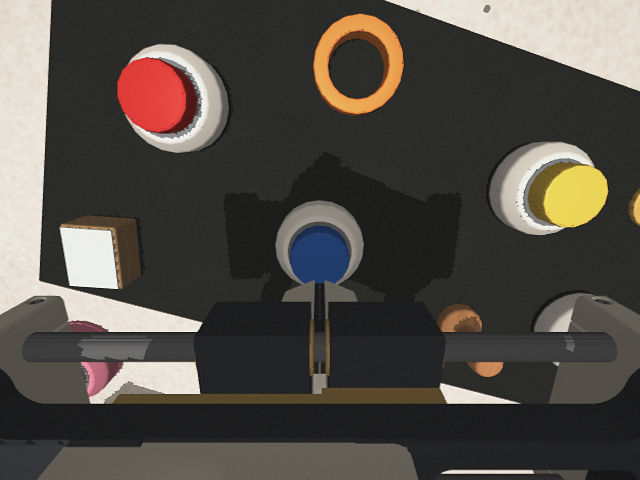

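The wrist view shows the fingers centred just above the blue key at (319,255). Next is a slow press of about 9 mm.

```bash
python3 -m pendant '[[[0,0,-0.4],[0,0,0],-1],[[0,0,-0.3],[0,0,0],-1],[[0,0,-0.15],[0,0,0],-1],[[0,0,-0.1],[0,0,0],-1],[[0,0,-0.1],[0,0,0],-1],[[0,0,-0.05],[0,0,0],-1],[[0,0,-0.05],[0,0,0],-1],[[0,0,-0.05],[0,0,0],-1],[[0,0,0],[0,0,0],-1],[[0,0,0],[0,0,0],-1]]'
```

```text
time: 3.48
tool_pos: [546.9, 46.4, 62.4]
tcp_rot: [3.141, -0.0, 0.364]
contact_force: [-0.0, 0.2, 0.7]
grip_width: 0.4
finger_force: 0.0
```

Expected about 6 N here but only 0.7 N shows, so contact may not have been made yet. I'll check with the cameras.

```bash
python3 - <<'E'
from h import *
o=bot.get_obs();print(o['tool_pos'],o['contact_force'],o['tau'],bot.capture('wrist').shape)
w=bot.capture('wrist')[180:420,160:480]; s=bot.capture('scene')[200:320,248:408]
cv2.imwrite('pics/c2.png',np.hstack([cv2.resize(w,(400,300)),cv2.resize(s,(400,300))]))
E
```

```text
[546.89503504  46.35907173  62.42003083] [-0.00738955  0.1633088   0.70004336] [-2.61541660e-03 -4.86431479e+01 -1.93658710e+01  5.25721768e-02
 -6.66374853e-02 -1.23227537e-04] (480, 640, 3)
```

View pics/c2.png

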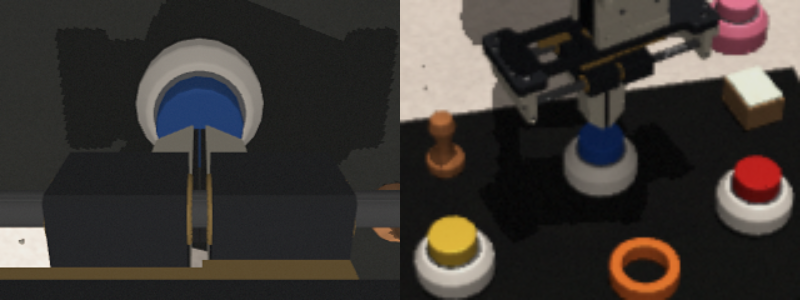

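The fingertips are at the key and the key is still up, so the tips really stand higher than computed. I'll feel my way down in small steps.

```bash
python3 -m pendant '[[[0,0,-0.02],[0,0,0],-1],[[0,0,-0.02],[0,0,0],-1],[[0,0,-0.02],[0,0,0],-1],[[0,0,-0.02],[0,0,0],-1],[[0,0,-0.02],[0,0,0],-1],[[0,0,0],[0,0,0],-1],[[0,0,0],[0,0,0],-1],[[0,0,0],[0,0,0],-1],[[0,0,0],[0,0,0],-1],[[0,0,0],[0,0,0],-1]]'
```

```text
time: 4.47
tool_pos: [546.9, 46.3, 59.3]
tcp_rot: [3.141, -0.0, 0.364]
contact_force: [0.4, -0.5, -0.6]
grip_width: 0.3
finger_force: 0.0
```

```bash
python3 - <<'E'
from h import *
o=bot.get_obs();print(o['tool_pos'],o['contact_force'],o['moment'],o['tau'])
im=bot.capture('wrist');s=bot.capture('scene')
print(cent(im,'blue',(0,0,640,480)),cent(im,'yellow',(0,0,640,480)),cent(s,'blue',(182,235,430,340)))
w=im[180:420,160:480]; s=s[220:295,278:378]
cv2.imwrite('pics/c3.png',np.hstack([cv2.resize(w,(400,300)),cv2.resize(s,(400,300),interpolation=2)]))
E
```

```text
[546.85572535  46.33599759  59.34456863] [ 0.39293527 -0.48628927 -0.62050322] [-0.02773406 -0.05066769 -0.01103057] [ 3.51831941e-04 -4.88344502e+01 -1.93041337e+01  5.26807294e-02
 -5.93561330e-02  2.47671733e-05]
(array([319.33127826, 267.18495684]), array([ 285,  243,   70,   73, 2433], dtype=int32)) (array([607.6570568 , 207.11488812]), array([ 568,  169,   72,   77, 4648], dtype=int32)) (array([327.96078431, 257.41176471]), array([320, 250,  17,  16, 204], dtype=int32))
```

View pics/c3.png

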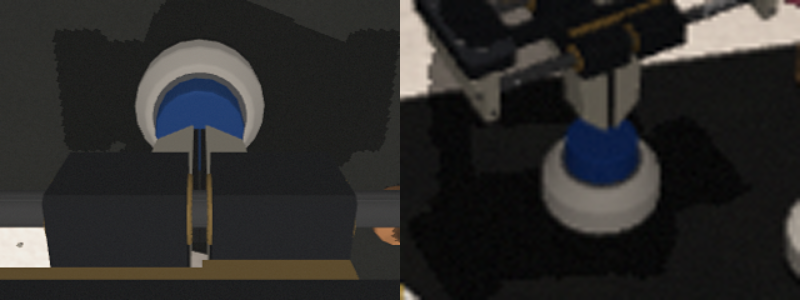

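Tau and the pictures agree that there is no contact yet. I'll keep going down in small steps.

```bash
python3 -m pendant '[[[0,0,-0.02],[0,0,0],-1],[[0,0,-0.02],[0,0,0],-1],[[0,0,-0.02],[0,0,0],-1],[[0,0,-0.02],[0,0,0],-1],[[0,0,-0.02],[0,0,0],-1],[[0,0,-0.02],[0,0,0],-1],[[0,0,0],[0,0,0],-1],[[0,0,0],[0,0,0],-1],[[0,0,0],[0,0,0],-1],[[0,0,0],[0,0,0],-1]]'
```

```text
time: 5.4
tool_pos: [546.9, 46.3, 55.8]
tcp_rot: [3.141, -0.0, 0.364]
contact_force: [0.7, 0.5, 1.2]
grip_width: 0.3
finger_force: 0.0
```

```bash
python3 -m pendant '[[[0,0,-0.02],[0,0,0],-1],[[0,0,-0.02],[0,0,0],-1],[[0,0,-0.02],[0,0,0],-1],[[0,0,-0.02],[0,0,0],-1],[[0,0,-0.02],[0,0,0],-1],[[0,0,0],[0,0,0],-1],[[0,0,0],[0,0,0],-1],[[0,0,0],[0,0,0],-1],[[0,0,0],[0,0,0],-1],[[0,0,0],[0,0,0],-1]]'; python3 -c "
from plant import bot;o=bot.get_obs();print(o['tau'][1:3],o['contact_force'])"
```

```text
time: 6.23
tool_pos: [546.9, 46.3, 52.8]
tcp_rot: [3.141, -0.0, 0.364]
contact_force: [0.5, -0.2, 0.1]
grip_width: 0.2
finger_force: 0.0
[-48.99372697 -19.02380347] [ 0.50242688 -0.15209228  0.10859469]
```

```bash
python3 - <<'E'
from h import *
s=bot.capture('scene');im=bot.capture('wrist')
p=bot.camera_params('scene');f=240/np.tan(np.radians(p['fovy']/2));t=bot.get_obs()['tool_pos']
for d in(0,-17):
    for z in (t[2]+d,):
        q=(p['camera_from_world']@np.r_[t[:2],z,1])[:3];print(z,q[:2]/q[2]*f+[p['cx'],p['cy']])
for z in(53,38):
    q=(p['camera_from_world']@np.r_[547,47,z,1])[:3];print('key',z,q[:2]/q[2]*f+[p['cx'],p['cy']])
print(cent(im,'blue',(0,0,640,480)),cent(s,'blue',(182,235,430,340)))
s=s[220:280,288:368];cv2.imwrite('pics/c4.png',np.hstack([cv2.resize(im[180:420,160:480],(400,300)),cv2.resize(s,(400,300),interpolation=0)]))
E
```

```text
52.747344577800895 [328.10834656 253.89400655]
35.747344577800895 [328.04119374 259.18214611]
key 53 [328.4028001  253.83905572]
key 38 [328.34075315 258.51229636]
(array([319.3443417 , 269.20563628]), array([ 283,  246,   74,   76, 2271], dtype=int32)) (array([328.01666667, 258.13888889]), array([320, 251,  17,  15, 180], dtype=int32))
```

View pics/c4.png

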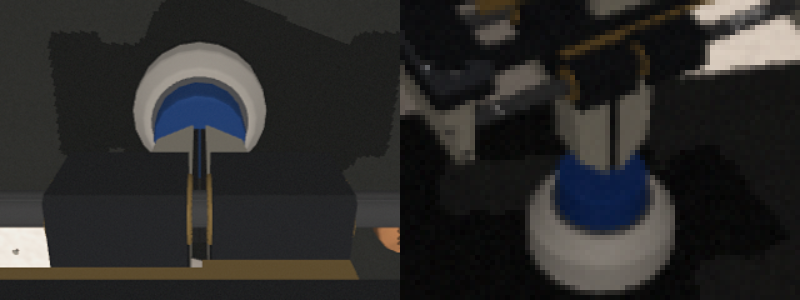

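The fingertips show at about key-top height (scene (330,254)) and the key is still up, with its apparent wrist-view width still growing. The real tips therefore stand nearly level with the TCP, and contact is near. I'll continue down while watching the force.

```bash
python3 -m pendant '[[[0,0,-0.02],[0,0,0],-1],[[0,0,-0.02],[0,0,0],-1],[[0,0,-0.02],[0,0,0],-1],[[0,0,-0.02],[0,0,0],-1],[[0,0,-0.02],[0,0,0],-1],[[0,0,0],[0,0,0],-1],[[0,0,0],[0,0,0],-1],[[0,0,0],[0,0,0],-1],[[0,0,0],[0,0,0],-1],[[0,0,0],[0,0,0],-1]]'; python3 -c "
from h import *;o=bot.get_obs();print(o['tau'][1:3],o['contact_force']);print(cent(bot.capture('wrist'),'blue',(0,0,640,480)),cent(bot.capture('scene'),'blue',(182,235,430,340)))"
```

```text
time: 7.17
tool_pos: [546.8, 46.3, 49.8]
tcp_rot: [3.141, -0.0, 0.364]
contact_force: [0.9, -0.2, -0.5]
grip_width: 0.3
finger_force: 0.0
[-49.06671166 -18.89514327] [ 0.89790235 -0.23859774 -0.47938911]
(array([319.30235721, 270.3662738 ]), array([ 283,  248,   74,   77, 2206], dtype=int32)) (array([327.90361446, 258.48795181]), array([320, 251,  17,  15, 166], dtype=int32))
```

```bash
python3 -m pendant '[[[0,0,-0.02],[0,0,0],-1],[[0,0,-0.02],[0,0,0],-1],[[0,0,-0.02],[0,0,0],-1],[[0,0,-0.02],[0,0,0],-1],[[0,0,-0.02],[0,0,0],-1],[[0,0,0],[0,0,0],-1],[[0,0,0],[0,0,0],-1],[[0,0,0],[0,0,0],-1],[[0,0,0],[0,0,0],-1],[[0,0,0],[0,0,0],-1]]'; python3 -c "
from h import *;o=bot.get_obs();print(o['tau'][1:3],o['contact_force']);im=bot.capture('wrist');cv2.imwrite('pics/w5.png',im);s=bot.capture('scene');cv2.imwrite('pics/s5.png',s);print(cent(im,'blue',(0,0,640,480)),cent(s,'blue',(182,235,430,340)))"
```

```text
time: 8.1
tool_pos: [546.8, 46.3, 46.8]
tcp_rot: [3.141, -0.0, 0.364]
contact_force: [-0.2, -0.4, -0.6]
grip_width: 0.3
finger_force: 0.0
[-49.13980722 -18.76672268] [-0.19486136 -0.44026543 -0.63201732]
(array([319.37199434, 271.41867044]), array([ 282,  249,   76,   79, 2121], dtype=int32)) (array([328.08783784, 258.74324324]), array([320, 252,  17,  14, 148], dtype=int32))
```

No contact yet, although the tips should be at about 30 mm. I'll check the reported tool height against the wrist camera, using keys I've already located.

```bash
python3 - <<'E'
from h import *
im=cv2.imread('pics/w5.png');p=bot.camera_params('wrist');f=240/np.tan(np.radians(p['fovy']/2))
T=p['camera_from_world'];print('cam',-T[:3,:3].T@T[:3,3],T.round(3),f)
for c,k in(('red',(609,176)),('yellow',(646,-92)),('blue',(547,47))):
    u,s=cent(im,c,(0,0,640,480));q=(T@np.r_[k,51,1])[:3]
    print(c,u,s[:4],'pred',q[:2]/q[2]*f+[p['cx'],p['cy']],'cast',plane(p,u,51),'size pred',42*f/q[2])
s=cv2.imread('pics/s5.png')[215:275,288:368]
cv2.imwrite('pics/c5.png',np.hstack([cv2.resize(im,(400,300)),cv2.resize(s,(400,300),interpolation=2)]))
h=cv2.cvtColor(cv2.imread('pics/s5.png'),cv2.COLOR_BGR2HSV)
print(h[244:268:1,327].tolist())
E
```

```text
cam [623.34394263  76.77740096 212.98762293] [[ 3.56000e-01 -9.34000e-01  0.00000e+00 -1.50511e+02]
 [-8.90000e-01 -3.39000e-01  3.05000e-01  5.15924e+02]
 [-2.84000e-01 -1.09000e-01 -9.52000e-01  3.88568e+02]
 [ 0.00000e+00  0.00000e+00  0.00000e+00  1.00000e+00]] 330.92663882542297
red [103.21171014  82.42481159] [ 49  31 111 102] pred [99.61150948 83.8294265 ] cast [610.14493682 174.59789139  51.        ] size pred 94.19639065531618
yellow [615.91530131 212.15523466] [584 171  56  83] pred [649.01289838 217.0045493 ] cast [642.15565828 -74.93628159  51.        ] size pred 83.6084858802582
blue [319.37199434 271.41867044] [282 249  76  79] pred [320.1650074  294.36580121] cast [559.4038865   52.19346467  51.        ] size pred 77.53843712763633
[[20, 43, 88], [22, 41, 93], [22, 42, 91], [20, 42, 92], [22, 42, 92], [21, 44, 93], [22, 42, 91], [20, 42, 92], [20, 42, 92], [22, 42, 91], [21, 44, 93], [15, 7, 78], [113, 146, 70], [110, 220, 66], [111, 214, 68], [110, 225, 68], [111, 210, 74], [111, 211, 69], [111, 220, 66], [111, 214, 68], [110, 216, 66], [110, 178, 63], [130, 15, 52], [18, 32, 103]]
```

View pics/c5.png

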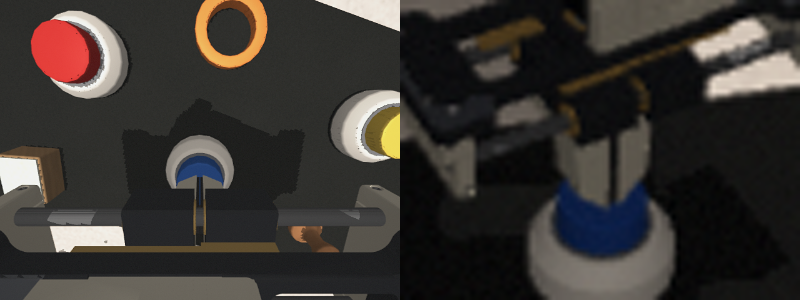

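The tool height reading is sound: red casts to within 2 mm. By the scene view (327,255) the tips are still about 5 mm above the key, so the shut fingertips sit further back than stated. Nothing else hangs lower, so I'll keep feeling down.

```bash
python3 -m pendant '[[[0,0,-0.02],[0,0,0],-1],[[0,0,-0.02],[0,0,0],-1],[[0,0,-0.02],[0,0,0],-1],[[0,0,-0.02],[0,0,0],-1],[[0,0,-0.02],[0,0,0],-1],[[0,0,0],[0,0,0],-1],[[0,0,0],[0,0,0],-1],[[0,0,0],[0,0,0],-1],[[0,0,0],[0,0,0],-1],[[0,0,0],[0,0,0],-1]]'; python3 -c "
from h import *;o=bot.get_obs();print(o['tau'][1:3],o['contact_force']);im=bot.capture('wrist');s=bot.capture('scene');print(cent(im,'blue',(0,0,640,480)),cent(s,'blue',(182,235,430,340)))"
```

```text
time: 9.03
tool_pos: [546.8, 46.4, 43.8]
tcp_rot: [3.141, -0.0, 0.364]
contact_force: [-0.7, -0.0, 2.5]
grip_width: 0.3
finger_force: 1.0
[-48.20643425 -18.46280694] [-0.68700021 -0.02924886  2.48051243]
(array([319.40637255, 272.50490196]), array([ 282,  251,   76,   79, 2040], dtype=int32)) (array([328.06338028, 259.36619718]), array([320, 253,  17,  13, 142], dtype=int32))
```

```bash
python3 -m pendant '[[[0,0,-0.02],[0,0,0],-1],[[0,0,-0.02],[0,0,0],-1],[[0,0,-0.02],[0,0,0],-1],[[0,0,-0.02],[0,0,0],-1],[[0,0,0],[0,0,0],-1],[[0,0,0],[0,0,0],-1],[[0,0,0],[0,0,0],-1],[[0,0,0],[0,0,0],-1],[[0,0,0],[0,0,0],-1],[[0,0,0],[0,0,0],-1]]'; python3 -c "
from h import *;o=bot.get_obs();print(o['tau'][1:3],o['contact_force']);im=bot.capture('wrist');s=bot.capture('scene');print(cent(im,'blue',(0,0,640,480)),cent(s,'blue',(182,235,430,340)))"
```

```text
time: 9.97
tool_pos: [546.9, 46.4, 41.4]
tcp_rot: [3.141, -0.0, 0.364]
contact_force: [-1.0, 0.1, 3.8]
grip_width: 0.9
finger_force: 1.9
[-47.42268205 -18.15705657] [-1.03756303  0.11401458  3.79592243]
(array([319.44542162, 273.04242111]), array([ 282,  253,   76,   77, 1933], dtype=int32)) (array([328.09090909, 259.70454545]), array([320, 253,  17,  13, 132], dtype=int32))
```

Contact: 2.5 N at TCP 43.8 and 3.8 N at 41.4, which puts the key top at TCP ≈ 45. I'll press 5 mm more, hold, and then release.

```bash
python3 -m pendant '[[[0,0,-0.03],[0,0,0],-1],[[0,0,-0.03],[0,0,0],-1],[[0,0,-0.03],[0,0,0],-1],[[0,0,-0.03],[0,0,0],-1],[[0,0,-0.03],[0,0,0],-1],[[0,0,-0.02],[0,0,0],-1],[[0,0,0],[0,0,0],-1],[[0,0,0],[0,0,0],-1],[[0,0,0],[0,0,0],-1],[[0,0,0],[0,0,0],-1]]'; python3 -c "
from h import *;o=bot.get_obs();print(o['tau'][1:3],o['contact_force']);im=bot.capture('wrist');s=bot.capture('scene');print(cent(im,'blue',(0,0,640,480)),cent(s,'blue',(182,235,430,340)))"
```

```text
time: 10.9
tool_pos: [546.9, 46.3, 36.5]
tcp_rot: [3.141, -0.0, 0.364]
contact_force: [-1.1, 0.1, 6.3]
grip_width: 0.8
finger_force: 3.6
[-45.87946773 -17.6892972 ] [-1.05461491  0.10354526  6.31638895]
(array([319.48333333, 274.57298851]), array([ 282,  256,   76,   73, 1740], dtype=int32)) (array([327.94495413, 260.37614679]), array([320, 254,  17,  12, 109], dtype=int32))
```

6.3 N means about 7 mm. I'll go 2 mm deeper to be well past half way, then let it up.

```bash
python3 -m pendant '[[[0,0,-0.03],[0,0,0],-1],[[0,0,-0.03],[0,0,0],-1],[[0,0,-0.02],[0,0,0],-1],[[0,0,0],[0,0,0],-1],[[0,0,0],[0,0,0],-1],[[0,0,0],[0,0,0],-1],[[0,0,0],[0,0,0],-1],[[0,0,0],[0,0,0],-1],[[0,0,0],[0,0,0],-1],[[0,0,0],[0,0,0],-1]]'; python3 -m pendant '[[[0,0,0.1],[0,0,0],-1],[[0,0,0.1],[0,0,0],-1],[[0,0,0.1],[0,0,0],-1],[[0,0,0.2],[0,0,0],-1],[[0,0,0.3],[0,0,0],-1],[[0,0,0.5],[0,0,0],-1],[[0,0,0.5],[0,0,0],-1],[[0,0,0],[0,0,0],-1],[[0,0,0],[0,0,0],-1],[[0,0,0],[0,0,0],-1]]'
python3 - <<'E'
from h import *
roi={'top':(217,172,408,268),'scene':(182,235,430,340)}
s=bot.capture('scene')
for c in ('blue','yellow'):u,_=cent(s,c,roi['scene']);print(c,u,_,plane(bot.camera_params('scene'),u,47))
im=bot.capture('wrist');u,_=cent(im,'blue',(0,0,640,480));print(u,_,bot.get_obs()['tool_pos'])
E
```

```text
time: 11.83
tool_pos: [546.9, 46.3, 34.3]
tcp_rot: [3.141, -0.0, 0.364]
contact_force: [-2.8, -0.2, 8.3]
grip_width: 0.5
finger_force: 4.3
time: 12.67
tool_pos: [546.4, 46.4, 87.2]
tcp_rot: [-3.141, 0.001, 0.364]
contact_force: [-0.1, 0.1, -0.3]
grip_width: -0.1
finger_force: 0.0
blue [327.94979079 256.40167364] [320 248  17  18 239] [549.028009    45.75368262  47.        ]
yellow [268.38515901 294.795053  ] [259 286  20  21 283] [645.65562803 -92.98491363  47.        ]
[319.7147482  258.24964029] [ 289  229   63   65 2780] [546.16000964  46.382468    86.8409663 ]
```

Blue reached 8.3 N (about 9.7 mm), came back up and has not moved. Now over to yellow.

```bash
python3 -m pendant '[[[0,0,0.8],[0,0,0],-1],[[0.55,-0.77,0.2],[0,0,0],-1],[[0.55,-0.77,0],[0,0,0],-1],[[0.55,-0.77,0],[0,0,0],-1],[[0.55,-0.77,0],[0,0,0],-1],[[0.55,-0.77,0],[0,0,0],-1],[[0.55,-0.76,0],[0,0,0],-1],[[0,0,0],[0,0,0],-1],[[0,0,0],[0,0,0],-1],[[0,0,0],[0,0,0],-1]]'; python3 -m pendant '[[[0,0,-0.3],[0,0,0],-1],[[0,0,-0.4],[0,0,0],-1],[[0,0,-0.4],[0,0,0],-1],[[0,0,-0.4],[0,0,0],-1],[[0,0,-0.3],[0,0,0],-1],[[0,0,-0.2],[0,0,0],-1],[[0,0,0],[0,0,0],-1],[[0,0,0],[0,0,0],-1],[[0,0,0],[0,0,0],-1],[[0,0,0],[0,0,0],-1]]'
python3 - <<'E'
from h import *
im=bot.capture('wrist');p=bot.camera_params('wrist');f=240/np.tan(np.radians(p['fovy']/2));u,s=cent(im,'yellow',(0,0,640,480))
q=(p['camera_from_world']@np.array([646,-92,53,1]))[:3]
print(u,s,q[:2]/q[2]*f+[p['cx'],p['cy']],42*f/q[2])
E
```

```text
time: 13.6
tool_pos: [645.0, -91.4, 116.7]
tcp_rot: [-3.14, 0.002, 0.364]
contact_force: [-0.5, 0.3, -0.0]
grip_width: 0.3
finger_force: 0.0
time: 14.43
tool_pos: [646.3, -92.1, 58.6]
tcp_rot: [3.141, -0.001, 0.364]
contact_force: [0.3, -0.0, 0.3]
grip_width: 0.1
finger_force: 0.0
[320.36560868 267.60064283] [ 285  243   71   74 2489] [320.7201024  287.45536937] 73.61323408847001
```

The hand is centred over yellow: the key's left-right centre is at column 320, as predicted. I'll press down to TCP ≈ 35.

```bash
python3 -m pendant '[[[0,0,-0.2],[0,0,0],-1],[[0,0,-0.1],[0,0,0],-1],[[0,0,-0.1],[0,0,0],-1],[[0,0,-0.05],[0,0,0],-1],[[0,0,-0.05],[0,0,0],-1],[[0,0,0],[0,0,0],-1],[[0,0,0],[0,0,0],-1],[[0,0,0],[0,0,0],-1],[[0,0,0],[0,0,0],-1],[[0,0,0],[0,0,0],-1]]'; python3 -m pendant '[[[0,0,-0.04],[0,0,0],-1],[[0,0,-0.04],[0,0,0],-1],[[0,0,-0.03],[0,0,0],-1],[[0,0,-0.03],[0,0,0],-1],[[0,0,-0.03],[0,0,0],-1],[[0,0,-0.03],[0,0,0],-1],[[0,0,0],[0,0,0],-1],[[0,0,0],[0,0,0],-1],[[0,0,0],[0,0,0],-1],[[0,0,0],[0,0,0],-1]]'
```

```text
time: 15.32
tool_pos: [645.7, -91.9, 42.9]
tcp_rot: [-3.142, 0.0, 0.364]
contact_force: [-1.7, -0.5, 2.4]
grip_width: 0.0
finger_force: 1.3
time: 16.15
tool_pos: [645.9, -92.0, 37.3]
tcp_rot: [3.141, -0.0, 0.364]
contact_force: [-3.3, 1.3, 6.6]
grip_width: 0.5
finger_force: 3.3
```

Another 2.5 mm down, then release and rise well clear.

```bash
python3 -m pendant '[[[0,0,-0.03],[0,0,0],-1],[[0,0,-0.03],[0,0,0],-1],[[0,0,-0.03],[0,0,0],-1],[[0,0,0],[0,0,0],-1],[[0,0,0],[0,0,0],-1],[[0,0,0],[0,0,0],-1],[[0,0,0],[0,0,0],-1],[[0,0,0],[0,0,0],-1],[[0,0,0],[0,0,0],-1],[[0,0,0],[0,0,0],-1]]'; python3 -m pendant '[[[0,0,0.1],[0,0,0],-1],[[0,0,0.1],[0,0,0],-1],[[0,0,0.1],[0,0,0],-1],[[0,0,0.2],[0,0,0],-1],[[0,0,0.4],[0,0,0],-1],[[0,0,0.7],[0,0,0],-1],[[0,0,0.8],[0,0,0],-1],[[0,0,0.8],[0,0,0],-1],[[0,0,0.8],[0,0,0],-1],[[0,0,0.8],[0,0,0],-1]]'; python3 -m pendant '[[[0,0,0.6],[0,0,0],-1],[[0,0,0.5],[0,0,0],-1],[[0,0,0.4],[0,0,0],-1],[[0,0,0],[0,0,0],-1],[[0,0,0],[0,0,0],-1],[[0,0,0],[0,0,0],-1],[[0,0,0],[0,0,0],-1],[[0,0,0],[0,0,0],-1],[[0,0,0],[0,0,0],-1],[[0,0,0],[0,0,0],-1]]'
python3 - <<'E'
from h import *
s=bot.capture('scene');cv2.imwrite('pics/end.png',s)
for c in H:u,_=cent(s,c,(182,235,430,340));print(c,u,_[4])
E
```

```text
time: 16.98
tool_pos: [645.9, -92.0, 34.9]
tcp_rot: [3.141, -0.0, 0.364]
contact_force: [-4.2, 1.0, 8.0]
grip_width: 0.6
finger_force: 4.2
time: 17.82
tool_pos: [646.0, -92.0, 180.0]
tcp_rot: [3.141, -0.001, 0.364]
contact_force: [0.1, -0.4, 0.3]
grip_width: 0.9
finger_force: 0.0
time: 18.65
tool_pos: [645.7, -91.9, 222.6]
tcp_rot: [-3.141, 0.001, 0.364]
contact_force: [-0.4, -0.2, 0.3]
grip_width: 0.3
finger_force: 0.0
blue [328.12781955 256.12781955] 266
yellow [267.50318471 296.17197452] 157
green [221.25225225 265.86486486] 222
red [390.4717608  270.96013289] 301
```

View pics/end.png

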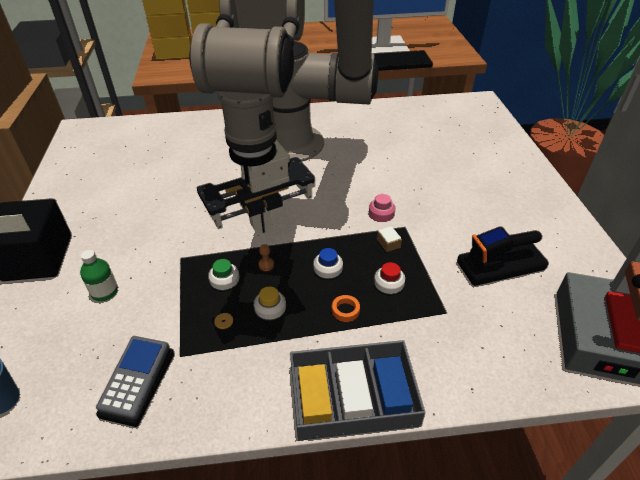

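The hand is high and clear. Blue (328,256) and yellow (268,296, in the hand's shadow) are up and in place, and everything else is unmoved.

```bash
python3 -c "
from plant import bot;print(bot.close_job())"
```

```text
the job is handed in; nothing more can be done
None
```

I pressed the blue key and then the yellow one, each about 9 mm by the force reading (about 8 N), let both come back up, drew the hand well clear and handed the job in at about 19 s; the verdict was not reported.

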